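# Release the bottle rack's sliding stop and push it back to the marker

### The arm

A 6-joint arm with a two-finger parallel gripper is mounted at the origin on a cart in front of the work surface, level with it; the furniture and walls round the work are solid. World frame = base frame: x ahead of the robot, y to its left, z up, the work surface at z = 0. Lengths are in mm, angles in degrees, forces in N, time in s.
With the tool pointing down it reaches from about 300 to 850 mm from the base axis. Payload 4.2 kg.
Tool frame: the origin (TCP) lies between the finger pads; the fingertips stand 14 mm ahead of it and the grasp point (between the pads) lies 5 mm behind it (env.finger_overhang is the distance from the TCP to the fingertips, in mm); z points along the fingers, y is the line along which they close (so a half turn about z gives the same grasp; the last joint's range is limited). The gripper opens to 91 mm and grips with 3 to 60 N. Pads are 32 mm wide; open, the fingers measure 118 mm over their backs; the gripper's body (76 mm by 178 mm) begins 60 mm behind the grasp point.
Start: joints at [64.859, 18.312, 89.639, -0, 72.044, -1.146], TCP at [233.836, 525.321, 227.976] pointing down, gripper open.
Joint ranges: [-177.97, 177.97], [-48.28, 115.42], [12.27, 149.76], [-77.06, 257.06], [2.81, 150.46], [-146.56, 146.56]. Speed limits (degrees/s): [147.25, 147.25, 180, 180, 180, 180].

### API

Orientations are given as [roll, pitch, yaw] about the fixed x, y, z axes, in that order (R = Rz(yaw) Ry(pitch) Rx(roll)).
In Python, from workcell import status, cams, env, finder gives the robot as it stands.
- The arm moves only by the tool apply_moves, never from a script. Its argument "increments" is a list of rows, each a list of 7 numbers: the opening, from -1 (shut) to 1 (fully open), then the shift along the world's x, y, z in m, then the turn, a rotation vector about the world's x, y, z in degrees. In form: [[gripper, x, y, z, ax, ay, az], ...]. A call has 1 to 5 rows; each row shifts and turns the commanded pose from where the row before left it; what a row does not reach is not made up. A row lasts 1/12 s, in which the tool goes at most 41.7 mm and 7.16 degrees, less where a joint would pass 70% of its speed; a pose out of reach is approached as far as the arm can. A call with a gripper value outside its range is refused whole. The fingers move at their own pace and stop on an object; "newtons" is the grip in N (left out, the last holds). Time passes only in rows, so rows that do not move let the fingers close. It gives the time, the measured TCP pose, the force, the opening and the grip force at its end, in the units of the state.
- status.state(): the state, without advancing time (a new reading comes with each control period).
- cams.grab_frame(name): name is "scene" or "top" or "wrist"; returns a dict with "color" (400x640x3 uint8, red, green, blue), "intrinsics" (3x3 intrinsics, pixels), "R" (3x3) and "t" (3): a world point X has camera coordinates R X + t. Camera axes: x right, y down, z forward; pixel columns grow to the right and rows downward; lengths in mm; the calibration is good to about 2 mm. The wrist camera is an equidistant fisheye: a pixel r from the principal point sees the ray r / f radians off the axis. A picture is of the moment at which its call begins. There is no depth.
- env.job_done(): hands the job in; it is judged then, once.
Trained networks look in the newest picture that a camera, given by its name, has taken for a name from the list of things; names that differ only in an ending like _2 or _b are one class to them, and where a whole thing is asked for, a point or a joint stands for the part that bears it (a point fixed in the world has none). Each returns a list of dicts, best first, with "score" (0 to 1); they miss things now and then, are a little off and sometimes report something else, mostly with a low value. They report only what shows in the picture. A call takes as long as a camera call.
- finder.boxes_of(query, camera): "rect" ([left, top, width, height] in pixels, round what is visible of it).
- finder.trace(query, camera): "pixels" (400x640 bool, what is visible of it) and "rect" ([left, top, width, height] in pixels, round what is visible of it).
The state is a dict: "time_s": time; "qpos": joint angles; "qvel": joint speeds; "effort": joint torques, N m; "ee_pos": TCP position; "ee_rot": TCP orientation; "force": force on the tool from outside, world axes, zero at the start; "torque": the same for the moment, N m; "gripper_width": finger opening in mm; "gripper_force": force on a finger pad.
Only numpy, scipy, OpenCV 4.12 (cv2) and the standard library are available. Lean on these libraries where they do the work, as an engineer would, in place of code of your own. Each camera call takes 0.05 s, during which the arm holds its last target. There are 200 camera calls.

### The job

Make room in the bottle rack for a longer row: with the fingertips press down the orange release pad on the black sliding stop and, keeping it down, push the stop along its bar away from the bottles until its red pointer lines up with the green marker. Then lift off so that the pad springs up and the stop locks there. Only press and push, nothing is to be gripped or lifted: leave the bottles standing where they are, the marker where it is set, and the other things on the table alone.

Things in the scene. Friction and masses are not known exactly. Their poses are not given: they have to be found in the camera images.
- rack: Bottle rack fixed to the table: grey base plate 150 x 372 x 10 mm, blue end plate at its +y end, a toothed and a plain bar along its y axis, a white scale strip along its -x side. Origin on the table, midway between the bars; z up. The stop slides along rack -y to get away from the bottles. Its highest part is the stop's jaw plate, 105 mm above the table.
- stop_pointer (a point): Tip of the red pointer (6 mm wide) on the -x side of the black sliding stop, 36 mm above the table; axes as the rack's. The stop is 106 mm (rack x) by 76 mm (rack y), centred on the pointer along rack y and on the rack's origin along rack x.
- release_pad (a point): Centre of the top of the orange release pad (64 mm along rack x, 52 mm along rack y), 68 mm above the table when up; it travels with the stop. It lies in a well 60 mm wide along rack y, between the jaw plate (bottle side, top at 105 mm) and the push plate (top at 100 mm), both 100 mm wide and 8 mm thick; the well is open towards rack x and -x. Press straight down.
- release (a joint): How far the release pad is pressed down, m: 0 up (locked), 0.008 fully down on its stop. Springs push it up: about 2.5 N to start it, 5 N from the first mm, 7 N fully down. The stop is quite free from about 0.004 on; press 0.006 or more to be safe. Let go, the pad springs up and a pawl locks the stop in its toothed bar.
- stop (a joint): Position of the sliding stop along its bar, m: grows away from the bottles (along rack -y); 0 nearest them, 0.135 the far end. Released, it runs with about 2.5 N of friction (a fingertip pressing the pad may drag it along, or push against the push plate); with the pad up it is locked either way (it may first give by up to one tooth, 6 mm, until the pawl drops in).
- marker_tip (a point): Inner edge of the upright green fin (6 mm thick along rack y) of the marker clip on the scale strip, on the fin's middle plane, 36 mm above the table; axes as the rack's. Lined up, the pointer tip has the same rack y as this point and stands 6 mm from it along rack x. The clip slides if pushed with more than about 5 N.
- row_bottle_0: One of four lacquer bottles with black caps standing loose in a row in the rack, between its end plate and the stop; diameter 27 mm, height 74 mm, 34 g. Origin at the centre of its underside, 10 mm above the table. Bystander.
- row_bottle_1: One of four lacquer bottles with black caps standing loose in a row in the rack, between its end plate and the stop; diameter 27 mm, height 74 mm, 34 g. Origin at the centre of its underside, 10 mm above the table. Bystander.
- row_bottle_2: One of four lacquer bottles with black caps standing loose in a row in the rack, between its end plate and the stop; diameter 27 mm, height 74 mm, 34 g. Origin at the centre of its underside, 10 mm above the table. Bystander.
- row_bottle_3: One of four lacquer bottles with black caps standing loose in a row in the rack, between its end plate and the stop; diameter 27 mm, height 74 mm, 34 g. Origin at the centre of its underside, 10 mm above the table. Bystander.
- white_carton: White and dark blue printed folding carton standing upright on the table, 34 x 34 x 117 mm, loose. Origin at the centre of its underside. Bystander.
- tape: Roll of beige adhesive tape lying flat, 103 mm across, 25 mm high, loose. Origin at the centre of its underside. Bystander.
- counter: White hand tally counter with a finger ring, 46 x 67 x 22 mm, loose. Origin at the centre of its underside. Bystander.

How it is judged:
By the outcome, as a careful person would: the job done as asked, in the order asked, and still so for the second after the job is handed in, with the robot touching nothing.
It also fails if it takes over 40 s, if anything falls off the work surface, if the arm or the gripper's body presses on something with over 40 N, if the wrist force passes 120 N, or if a joint passes its speed limit or range.

## Working session

There is one attempt and no reset: what is moved stays moved. The work goes in short steps, Python scripts to look and compute and a tool call to move; the robot and the scene stay as the last step left them, time stands still between calls to the robot, and variables do not carry over. Pictures are saved under pics/ and viewed, at most 12 in all, crops included, and the job is handed in when it is done.

Besides the shell and the picture viewer there is one more tool, called after "Emit:" as name([rows], argument=value, ...), one row to a line, values as JSON. apply_moves: Moves the arm, as the interface text tells. Its arguments: {"type":"object","properties":{"increments":{"type":"array","items":{"type":"array","items":{"type":"number"}}},"newtons":{"type":"number"}},"required":["increments"]}

```bash
mkdir -p pics; cat > h.py <<'E'
import numpy as np, cv2
from workcell import status, cams, env, finder
def save(f,n): cv2.imwrite('pics/'+n, f['color'][:,:,::-1])
def ray(f,u,v):
    K=f['intrinsics']; return f['R'].T@np.array([(u-K[0,2])/K[0,0],(v-K[1,2])/K[1,1],1.]), -f['R'].T@f['t']
def onz(f,u,v,z):
    d,c=ray(f,u,v); return c+d*(z-c[2])/d[2]
def proj(f,X):
    p=f['R']@np.array(X,float)+f['t']; q=f['intrinsics']@p; return q[:2]/q[2]
E
python3 - <<'E'
from h import *
print(status.state())
for n in ['top','scene']:
    f=cams.grab_frame(n); save(f,n+'0.png')
    print(n,-f['R'].T@f['t'])
    for q in ['rack','stop_pointer','release_pad','marker_tip','row_bottle_0','white_carton','tape','counter']:
        print(q,[(r['rect'],round(r['score'],2)) for r in finder.boxes_of(q,n)][:5])
E
```

```text
{'time_s': 0.0, 'qpos': array([ 6.48590629e+01,  1.83510218e+01,  8.97058412e+01, -1.80874530e-03,
        7.20435183e+01, -1.14619937e+00]), 'qvel': array([-0.0884888 , -0.018902  ,  0.03335571, -0.03809757, -0.08678524,
        0.00981761]), 'effort': array([-1.77232710e-04, -4.12455153e+01, -2.31971937e+01,  7.28561310e-02,
        4.57430386e-02, -1.28374877e-04]), 'ee_pos': array([233.63372042, 524.87421085, 227.13029396]), 'ee_rot': array([-1.79899604e+02, -2.88668310e-04,  1.56005821e+02]), 'force': array([-0.00128259,  0.47367006,  0.58508153]), 'torque': array([-0.00135285,  0.02644783,  0.00951071]), 'gripper_force': 0.0, 'gripper_width': 91.20189547739383}
top [ 293.05372953  -78.2028892  1340.09085365]
rack [([212.9, 228.0, 12.2, 6.1], 0.16)]
stop_pointer []
release_pad [([258.5, 195.4, 22.6, 26.8], 0.66), ([200.5, 177.0, 129.9, 87.9], 0.33)]
marker_tip []
row_bottle_0 [([231.4, 222.6, 10.4, 7.8], 0.66), ([218.4, 223.1, 17.5, 9.9], 0.54), ([212.0, 225.8, 13.2, 8.5], 0.52), ([247.7, 189.8, 34.6, 44.2], 0.49), ([240.4, 216.9, 10.0, 9.1], 0.44)]
white_carton [([376.0, 129.3, 16.6, 20.8], 0.58)]
tape [([409.5, 187.3, 32.8, 39.4], 0.72), ([373.7, 126.7, 19.4, 25.0], 0.39)]
counter []
scene [-579.07768368 -802.80320334  708.88619792]
rack [([208.5, 192.4, 118.7, 52.0], 0.66)]
stop_pointer [([256.6, 190.2, 33.3, 41.6], 0.96), ([262.4, 202.5, 19.1, 11.6], 0.73)]
release_pad [([265.0, 206.8, 12.0, 8.7], 0.48)]
marker_tip [([296.1, 230.6, 4.6, 7.2], 0.45)]
row_bottle_0 [([230.0, 197.9, 3.3, 20.2], 0.7), ([239.2, 201.5, 7.9, 17.9], 0.59), ([246.0, 202.4, 10.6, 19.1], 0.48)]
white_carton [([401.2, 191.0, 13.8, 37.7], 0.66), ([381.4, 280.2, 15.7, 16.7], 0.39)]
tape [([393.1, 247.5, 43.3, 28.2], 0.65)]
counter [([381.0, 282.8, 17.0, 15.7], 0.71)]
```

View pics/top0.png

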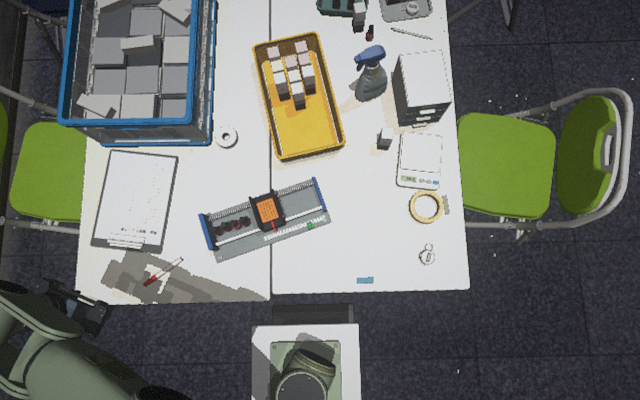

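View pics/scene0.png

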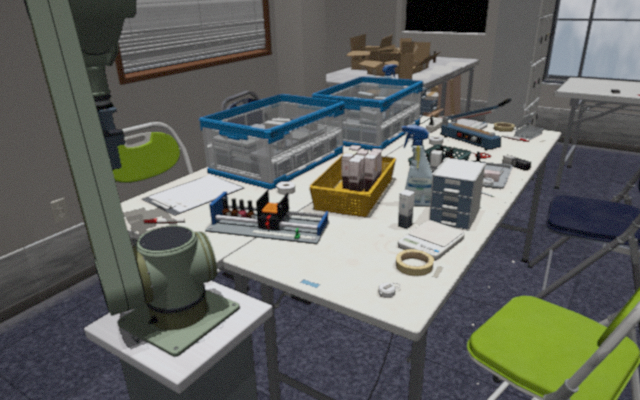

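The top view shows the rack running from about (203,235) to (327,205). The bottles are on the left, the orange pad is near (267,210), the pointer near (273,227) and the green marker near (310,224). I'll measure by colour.

```bash
python3 - <<'E'
from h import *
f=cams.grab_frame('top'); im=f['color']; hsv=cv2.cvtColor(im,cv2.COLOR_RGB2HSV)
def blob(lo,hi,x0,y0,x1,y1):
    m=cv2.inRange(hsv,lo,hi); k=np.zeros_like(m); k[y0:y1,x0:x1]=m[y0:y1,x0:x1]; p=np.argwhere(k)[:,::-1]; return p
for n,lo,hi,b,z in [('pad',(5,150,120),(20,255,255),(245,185,290,235),68),('green',(45,100,60),(80,255,255),(290,205,335,240),40),('red',(0,120,100),(4,255,255),(260,215,290,240),36),('blueL',(100,120,60),(125,255,255),(195,200,225,255),60),('blueR',(100,120,60),(125,255,255),(305,170,335,230),30)]:
    p=blob(lo,hi,*b)
    if len(p): c=p.mean(0); print(n,len(p),c,p.min(0),p.max(0),onz(f,*c,z)); 
    if n=='pad': print(cv2.minAreaRect(p.astype(np.float32)))
c=cv2.resize(im[165:265,190:340],None,fx=5,fy=5,interpolation=cv2.INTER_CUBIC); cv2.imwrite('pics/topc.png',c[:,:,::-1])
E
```

```text
pad 352 [267.45454545 210.05113636] [257 198] [278 222] [487.27596761 101.30780428  68.        ]
((267.5500183105469, 210.15000915527344), (20.871028900146484, 16.76007080078125), 71.56504821777344)
green 26 [309.69230769 225.03846154] [307 222] [312 228] [442.55442816 -22.18996495  40.        ]
red 22 [273.22727273 225.72727273] [271 221] [276 231] [443.78011336  88.35459317  36.        ]
blueL 141 [205.5106383  231.38297872] [199 214] [212 248] [429.35517974 286.90333781  60.        ]
blueR 74 [318.94594595 193.91891892] [313 177] [325 210] [538.98604658 -52.02193019  30.        ]
```

View pics/topc.png

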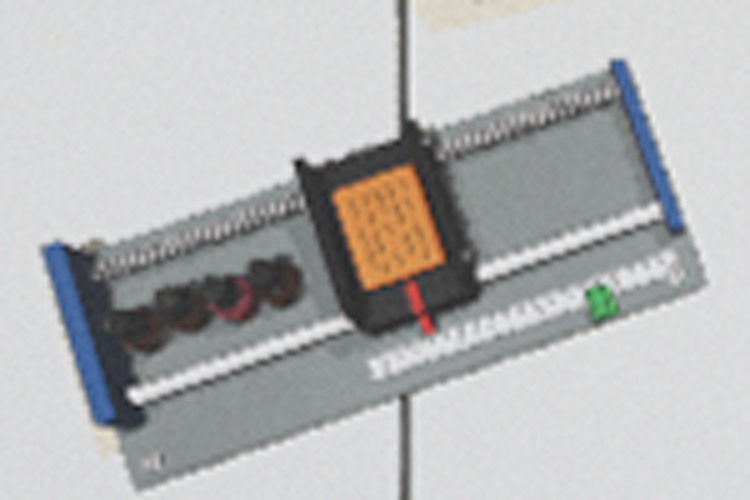

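Emit:
apply_moves([
  [-1,0.021,-0.035,0,0,0,-5],
  [-1,0.021,-0.035,0,0,0,-5],
  [-1,0.021,-0.035,0,0,0,-5],
  [-1,0.021,-0.035,0,0,0,-5],
  [-1,0.021,-0.035,0,0,0,-5],
], newtons=20)

```text
time_s: 1.37
ee_pos: [339.4, 348.7, 228.1]
ee_rot: [180.0, 0.0, 130.8]
force: [1.1, 0.4, -0.4]
gripper_width: 60.6
gripper_force: 0.0
```

Emit:
apply_moves([
  [-1,0.021,-0.035,0,0,0,-5],
  [-1,0.021,-0.035,0,0,0,-5],
  [-1,0.021,-0.035,0,0,0,-5],
  [-1,0.021,-0.035,0,0,0,-5],
  [-1,0.021,-0.035,0,0,0,-2],
])

```text
time_s: 1.78
ee_pos: [444.5, 173.5, 228.3]
ee_rot: [179.9, -0.0, 108.8]
force: [0.5, 0.9, 0.0]
gripper_width: 27.4
gripper_force: 0.0
```

Emit:
apply_moves([
  [-1,0.021,-0.035,0,0,0,0],
  [-1,0.021,-0.035,0,0,0,0],
  [-1,0,0,0,0,0,0],
  [-1,0,0,0,0,0,0],
])

```text
time_s: 2.12
ee_pos: [486.6, 103.7, 227.9]
ee_rot: [-180.0, -0.0, 108.8]
force: [-0.6, 0.7, -0.2]
gripper_width: 1.7
gripper_force: 0.0
```

```bash
python3 - <<'E'
from h import *
s=status.state(); print(s['ee_pos'],s['ee_rot'],s['gripper_width'],s['time_s'],s['qpos'])
f=cams.grab_frame('wrist'); save(f,'w1.png'); print(-f['R'].T@f['t'],f['R'],f['intrinsics'])
E
```

```text
[486.56525633 103.65842712 227.85489736] [-1.79995100e+02 -1.61978582e-02  1.08756203e+02] 1.7256518488929389 2.1167 [ 1.06920505e+01  1.13288334e+01  9.93832289e+01  1.64101535e-02
  6.92950625e+01 -8.06995649e+00]
[462.69916544 175.40774832 384.19532245] [[ 9.46733270e-01  3.22018409e-01  5.09750043e-04]
 [ 3.10183305e-01 -9.12361033e-01  2.67177211e-01]
 [ 8.65010563e-02 -2.52787438e-01 -9.63647279e-01]] [[309.70691629   0.         317.22647983]
 [  0.         309.70691629 200.74743715]
 [  0.           0.           1.        ]]
```

View pics/w1.png

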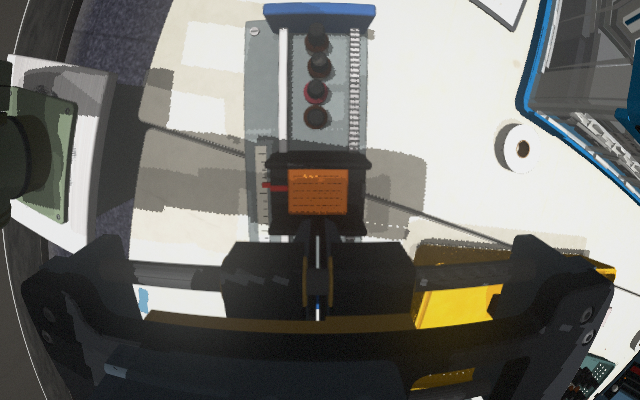

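The wrist view shows the rack aligned with the image axes (yaw about 19°), with the pad at (318,190) and the pointer at (265,185). The fingers hide the marker, so I'll shift along the rack to get both in one view.

Emit:
apply_moves([
  [-1,0.013,-0.038,0,0,0,0],
  [-1,0.013,-0.038,0,0,0,0],
  [-1,0.013,-0.038,0,0,0,0],
  [-1,0,0,0,0,0,0],
  [-1,0,0,0,0,0,0],
])

```text
time_s: 2.58
ee_pos: [524.8, -8.5, 227.8]
ee_rot: [-180.0, -0.0, 108.9]
force: [-0.6, -0.0, -0.1]
gripper_width: 0.4
gripper_force: 0.0
```

```bash
cat >> h.py <<'E'
def wonz(f,u,v,z):
    K=f['intrinsics']; a=(u-K[0,2])/K[0,0]; b=(v-K[1,2])/K[1,1]; r=np.hypot(a,b)
    d=f['R'].T@np.array([np.sin(r)*a/r,np.sin(r)*b/r,np.cos(r)]); c=-f['R'].T@f['t']; return c+d*(z-c[2])/d[2]
def wproj(f,X):
    p=f['R']@np.array(X,float)+f['t']; h=np.hypot(p[0],p[1]); th=np.arctan2(h,p[2]); K=f['intrinsics']
    return np.array([K[0,2]+K[0,0]*th*p[0]/h,K[1,2]+K[1,1]*th*p[1]/h])
E
python3 - <<'E'
from h import *
s=status.state(); print(s['ee_pos'],s['time_s'])
f=cams.grab_frame('wrist'); save(f,'w2.png'); 
for q in ['stop_pointer','release_pad','marker_tip']: print(q,[(np.round(r['rect']),round(r['score'],2)) for r in finder.boxes_of(q,'wrist')][:3])
c=cv2.resize(f['color'][0:260,200:440],None,fx=2.3,fy=2.3,interpolation=cv2.INTER_CUBIC); cv2.imwrite('pics/w2c.png',c[:,:,::-1])
hsv=cv2.cvtColor(f['color'],cv2.COLOR_RGB2HSV)
for n,lo,hi,z in [('pad',(5,150,80),(18,255,255),68),('green',(45,100,50),(80,255,255),36),('red',(0,140,80),(3,255,255),36),('red2',(175,140,80),(180,255,255),36)]:
    k,l,st,ce=cv2.connectedComponentsWithStats(cv2.inRange(hsv,lo,hi))
    for i in range(1,k):
        if st[i,4]>15 and 150<ce[i][0]<450: print(n,st[i],ce[i],wonz(f,*ce[i],z))
E
```

```text
[524.75342172  -8.46246497 227.84695043] 2.5833
stop_pointer [(array([256.,  34., 118.,  87.]), 0.9)]
release_pad [(array([290.,  53.,  80.,  50.]), 0.79)]
marker_tip [(array([242., 163.,  18.,  12.]), 0.72)]
pad [ 286   54   64   50 3053] [317.62463151  77.97674419] [488.12213851 101.3110294   68.        ]
red [261  77  25   7 135] [273.97037037  79.97037037] [441.44420646  88.09038339  36.        ]
```

View pics/w2c.png

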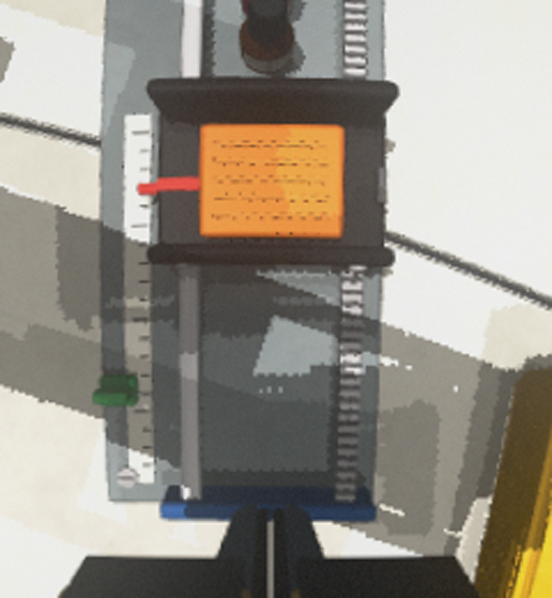

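```bash
python3 - <<'E'
from h import *
f=cams.grab_frame('wrist'); im=f['color']
a=cv2.resize(im[155:185,232:272],None,fx=14,fy=14,interpolation=cv2.INTER_NEAREST)
b=cv2.resize(im[65:95,250:290],None,fx=14,fy=14,interpolation=cv2.INTER_NEAREST)
cv2.imwrite('pics/mk.png',np.clip(np.vstack([a[:,:,::-1].astype(int)*2,b[:,:,::-1]])[:, :],0,255)[:840:2,::1].astype(np.uint8) if 0 else cv2.resize(np.clip(np.vstack([a[:,:,::-1].astype(int)*2,b[:,:,::-1]]),0,255).astype(np.uint8),None,fx=.7,fy=.7,interpolation=cv2.INTER_NEAREST))
E
```

```text
(no output)
```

View pics/mk.png

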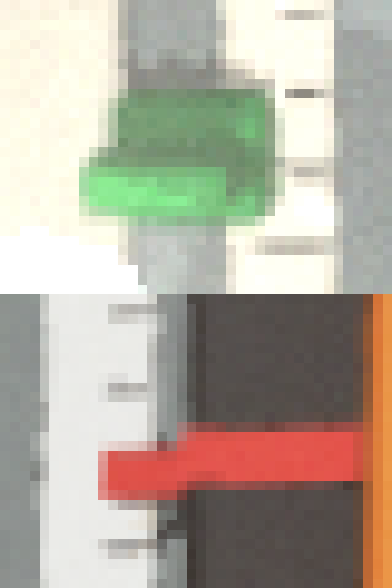

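The enlargement shows the bright fin top with its centre near (254.5,173.8) and its inner edge about 5 px outside the pointer tip. The tip is at about (259.7,83.0).

```bash
python3 - <<'E'
from h import *
f=cams.grab_frame('wrist'); t=cams.grab_frame('top')
hsv=cv2.cvtColor(f['color'],cv2.COLOR_RGB2HSV)
m=cv2.inRange(hsv,(5,150,80),(18,255,255)); k,l,st,ce=cv2.connectedComponentsWithStats(m)
i=1+np.argmin([np.hypot(*(ce[j]-[317,78])) if st[j,4]>500 else 1e9 for j in range(1,k)])
P=np.array([wonz(f,u,v,68)[:2] for v,u in np.argwhere(l==i)],np.float32); print('pad',cv2.minAreaRect(P))
# yaw from rack bars/long edges in wrist: plate left edge, white bar
for (a,b,z) in [((200+104/2.3,10/2.3),(200+109/2.3,495/2.3),10),((200+191/2.3,10/2.3),(200+191/2.3,495/2.3),40)]:
    A,B=wonz(f,*a,z),wonz(f,*b,z); d=A-B; print('yaw',np.degrees(np.arctan2(-d[0],d[1])))
for yaw in (18,19,20):
    u=np.array([-np.sin(np.radians(yaw)),np.cos(np.radians(yaw)),0])
    p=wonz(f,259.7,83,36)
    print(yaw,p,'pad-y',u@[488.12-p[0],101.31-p[1],0],[ (z,np.round(wonz(f,254.5,173.8,z),1),round(float(u@(p-wonz(f,254.5,173.8,z))),1)) for z in (28,36,42)])
a=[]
im=t['color']; h=cv2.cvtColor(im,cv2.COLOR_RGB2HSV); print([wproj(f,[442.5,-22.2,z]) for z in (30,36,42)])
print(im[219:231,303:316,1].astype(int)-im[219:231,303:316,0])
E
```

```text
pad ((488.1150207519531, 101.73800659179688), (62.502803802490234, 51.28962326049805), 19.10708999633789)
yaw 18.819042552054025
yaw 18.716359228083242
18 [426.36797763  81.30195308  36.        ] pad-y -0.053640949328500755 [(28, array([451.6, -21.7,  28. ]), 105.8), (36, array([452.7, -19.8,  36. ]), 104.3), (42, array([453.5, -18.3,  42. ]), 103.1)]
19 [426.36797763  81.30195308  36.        ] pad-y -1.1865119342213266 [(28, array([451.6, -21.7,  28. ]), 105.6), (36, array([452.7, -19.8,  36. ]), 104.1), (42, array([453.5, -18.3,  42. ]), 103.0)]
20 [426.36797763  81.30195308  36.        ] pad-y -2.3190214960849866 [(28, array([451.6, -21.7,  28. ]), 105.4), (36, array([452.7, -19.8,  36. ]), 104.0), (42, array([453.5, -18.3,  42. ]), 102.9)]
[array([246.90579841, 172.10492638]), array([245.78355284, 173.0252329 ]), array([244.62589607, 173.97589313])]
[[10 10  6  8 13 12 14  8  6 12 13 11 10]
 [12  9  8  7 14 14 14  7  7 15 12 14 10]
 [ 9 10  5  7 15  9 15  7  4 12 13 13  9]
 [ 8  7  5  9 14 10 13  7  7 12 12 12 12]
 [10  7  6  9 11 10 13  9  6 11 12 11 10]
 [ 7  7  6  7 13 14 13  7  5 13 10 11 10]
 [ 7  6  5  7 13 10  9  7  7 11 10 10 12]
 [ 7  7  6  8 16 13  9  9  6 11 10 12  8]
 [ 0  0  3  8 12 11 11  4  6 12 11 13 11]
 [ 3  4  2  4 15 12 13  7  6 11 15 13 13]
 [ 4  1  2  5 13 13  9  5  8 14 14 11  7]
 [ 6  6  4  9 15 12 12  7  8 13 13 12 12]]
```

The travel is about 104 mm and the yaw 18.8°, and the top and wrist views agree. I'll go above the pad, 8 mm towards the push plate.

Emit:
apply_moves([
  [-1,-0.0113,0.0341,0,0,0,0],
  [-1,-0.0114,0.0342,0,0,0,0],
  [-1,-0.0114,0.0341,0,0,0,0],
  [-1,0,0,-0.035,0,0,0],
  [-1,0,0,-0.035,0,0,0],
])

```text
time_s: 3.35
ee_pos: [491.6, 96.5, 159.4]
ee_rot: [179.6, 0.1, 109.3]
force: [0.2, -0.7, -0.3]
gripper_width: 0.4
gripper_force: 0.0
```

Emit:
apply_moves([
  [-1,0,0,-0.03,0,0,0],
  [-1,0,0,0,0,0,0],
  [-1,0,0,0,0,0,0],
])

```text
time_s: 3.6
ee_pos: [489.9, 94.1, 127.4]
ee_rot: [-179.8, -0.0, 109.1]
force: [-0.3, 0.1, 1.3]
gripper_width: 0.7
gripper_force: 0.0
```

```bash
python3 - <<'E'
from h import *
s=status.state(); print(s['ee_pos'],s['time_s'],s['force'])
f=cams.grab_frame('wrist'); cv2.imwrite('pics/w3.png',f['color'][:,:,::-1])
E
```

```text
[489.85826089  94.11143592 127.40248162] 3.6 [-0.31902486  0.05051721  1.25255522]
```

View pics/w3.png

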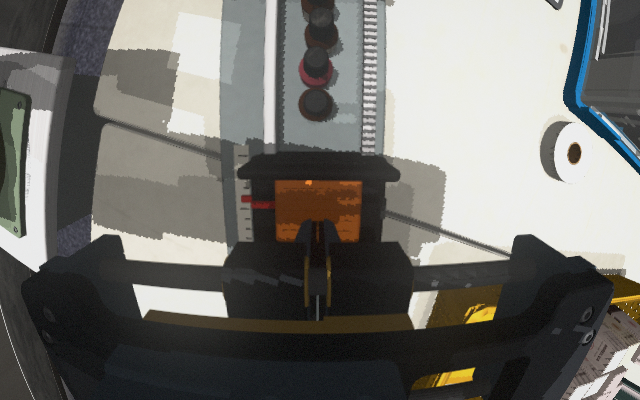

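The fingers stand over the pad, centred across it at about column 318, and clear of both plates. I'll descend.

Emit:
apply_moves([
  [-1,0,0,-0.022,0,0,0],
  [-1,0,0,-0.018,0,0,0],
  [-1,0,0,-0.004,0,0,0],
  [-1,0,0,0,0,0,0],
])

```text
time_s: 3.98
ee_pos: [491.4, 93.8, 84.9]
ee_rot: [179.9, 0.0, 109.0]
force: [0.9, -0.0, 0.3]
gripper_width: 0.3
gripper_force: 0.0
```

Emit:
apply_moves([
  [-1,0,0,-0.003,0,0,0],
  [-1,0,0,-0.003,0,0,0],
  [-1,0,0,0,0,0,0],
  [-1,0,0,0,0,0,0],
])

```text
time_s: 4.32
ee_pos: [492.5, 94.0, 79.5]
ee_rot: [179.7, 0.0, 109.0]
force: [1.4, 0.3, 4.9]
gripper_width: 0.7
gripper_force: 2.5
```

Emit:
apply_moves([
  [-1,0,0,-0.003,0,0,0],
  [-1,0,0,-0.001,0,0,0],
  [-1,0,0,0,0,0,0],
  [-1,0,0,0,0,0,0],
])

```text
time_s: 4.65
ee_pos: [492.5, 93.9, 75.3]
ee_rot: [179.8, 0.0, 109.0]
force: [0.7, 0.7, 5.6]
gripper_width: 0.3
gripper_force: 3.0
```

Emit:
apply_moves([
  [-1,0,0,-0.001,0,0,0],
  [-1,0,0,-0.001,0,0,0],
  [-1,0,0,0,0,0,0],
  [-1,0,0,0,0,0,0],
])

```text
time_s: 4.98
ee_pos: [492.5, 93.9, 74.2]
ee_rot: [179.7, 0.1, 109.0]
force: [-0.7, -0.1, 12.5]
gripper_width: -0.1
gripper_force: 6.0
```

The pad is fully down at 12.5 N. Next I push, holding it there.

Emit:
apply_moves([
  [-1,0.001,-0.0028,0,0,0,0],
  [-1,0.0016,-0.0047,0,0,0,0],
  [-1,0.0016,-0.0047,0,0,0,0],
  [-1,0.0016,-0.0047,0,0,0,0],
  [-1,0.0016,-0.0047,0,0,0,0],
])

```text
time_s: 5.4
ee_pos: [499.5, 72.9, 74.1]
ee_rot: [179.8, -0.0, 109.0]
force: [-1.0, 2.2, 12.4]
gripper_width: 0.3
gripper_force: 6.3
```

Emit:
apply_moves([
  [-1,0.0016,-0.0047,0,0,0,0],
  [-1,0.0016,-0.0047,0,0,0,0],
  [-1,0.0016,-0.0047,0,0,0,0],
  [-1,0.0016,-0.0047,0,0,0,0],
  [-1,0.0016,-0.0047,0,0,0,0],
])

```text
time_s: 5.82
ee_pos: [507.3, 49.2, 74.2]
ee_rot: [179.8, -0.0, 109.0]
force: [-0.6, 2.8, 12.9]
gripper_width: 0.5
gripper_force: 6.4
```

```bash
cat > m.py <<'E'
from h import *
import sys
s=status.state(); print(s['ee_pos'],s['force'],s['time_s'])
u=np.array([-np.sin(np.radians(18.8)),np.cos(np.radians(18.8)),0])
for n in ('top','wrist'):
    f=cams.grab_frame(n); hsv=cv2.cvtColor(f['color'],cv2.COLOR_RGB2HSV); g=onz if n=='top' else wonz
    for c,lo,hi,z in [('pad',(5,150,60),(20,255,255),60),('green',(45,80,40),(85,255,255),36),('red',(0,130,60),(4,255,255),36)]:
        k,l,st,ce=cv2.connectedComponentsWithStats(cv2.inRange(hsv,lo,hi))
        for i in range(1,k):
            p=g(f,*ce[i],z)
            if st[i,4]>6 and 400<p[0]<540 and -100<p[1]<110: print(n,c,st[i],np.round(p,1),'travel',round(float(u@(np.array([442.65,87.95 if n=='wrist' else 88.35,36])-p)),1) if c=='red' else round(float(u@p),1))
    if len(sys.argv)>1 and n=='wrist': save(f,sys.argv[1])
E
python3 m.py
```

```text
[507.33078175  49.2447922   74.15417157] [-0.63856067  2.83946294 12.90627804] 5.8167
top green [307 222   6   7  30] [442.8 -21.8  36. ] travel -163.4
wrist pad [ 260  202  108   41 3287] [500.   63.7  60. ] travel -100.8
wrist pad [327 258   4  27  64] [520.   35.7  60. ] travel -133.8
wrist pad [305 265   3  19  34] [507.8  28.3  60. ] travel -136.9
wrist pad [305 292   3   6   8] [512.7  13.2  60. ] travel -152.7
wrist red [219 214  42  18 346] [456.4  36.2  36. ] travel 53.4
```

Emit:
apply_moves([
  [-1,0.0016,-0.0047,0,0,0,0],
  [-1,0.0016,-0.0047,0,0,0,0],
  [-1,0.0016,-0.0047,0,0,0,0],
  [-1,0.0016,-0.0047,0,0,0,0],
  [-1,0.0016,-0.0047,0,0,0,0],
])

```text
time_s: 6.33
ee_pos: [515.1, 25.7, 74.2]
ee_rot: [179.8, -0.0, 109.0]
force: [-1.5, 2.6, 12.5]
gripper_width: 0.3
gripper_force: 6.6
```

Emit:
apply_moves([
  [-1,0.0016,-0.0047,0,0,0,0],
  [-1,0.0016,-0.0047,0,0,0,0],
  [-1,0.0013,-0.0038,0,0,0,0],
  [-1,0,0,0,0,0,0],
  [-1,0,0,0,0,0,0],
])

```text
time_s: 6.75
ee_pos: [519.7, 11.7, 74.1]
ee_rot: [179.8, 0.1, 109.0]
force: [-1.6, -0.3, 12.7]
gripper_width: 0.8
gripper_force: 6.4
```

```bash
python3 m.py w4.png; python3 - <<'E'
import cv2
from h import *
a=cv2.imread('pics/w4.png')[150:300,160:380]
cv2.imwrite('pics/w4c.png',cv2.resize(a,None,fx=3.6,fy=3.6,interpolation=cv2.INTER_NEAREST))
E
```

```text
[519.73311052  11.73473644  74.14644685] [-1.56227485 -0.3330271  12.69887768] 6.75
wrist pad [ 260  203  108   40 3257] [512.1  26.9  60. ] travel -139.6
wrist pad [327 258   4  25  58] [532.5  -1.4  60. ] travel -172.9
wrist pad [304 262   4  19  44] [519.2  -6.5  60. ] travel -173.5
wrist pad [328 284   2   4   8] [536.2 -11.9  60. ] travel -184.0
wrist pad [328 289   2   6   8] [537.9 -16.4  60. ] travel -188.9
wrist green [200 220  23  21 190] [452.   -9.5  36. ] travel -154.6
wrist green [198 238  15   7  83] [447.9 -21.7  36. ] travel -164.9
wrist red [219 214  42  18 353] [468.8  -0.6  36. ] travel 92.3
```

View pics/w4c.png

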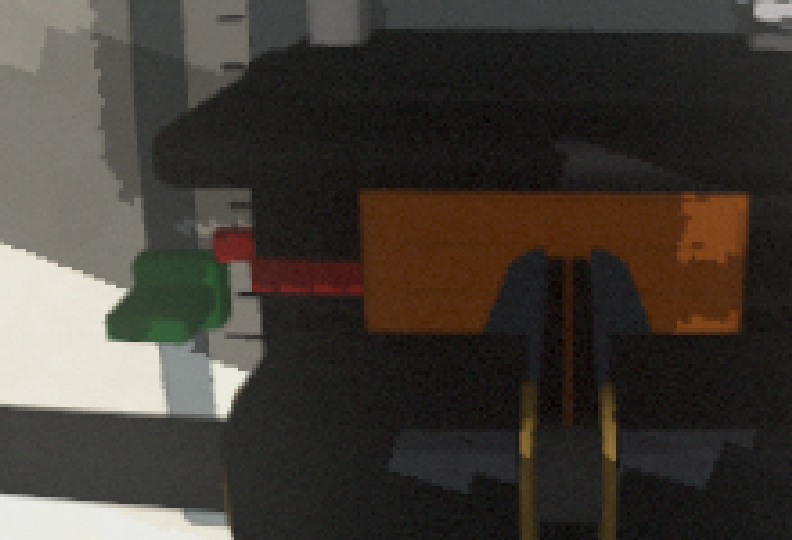

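The pointer tip is at about (219,217.5), and the fin top's inner edge at about (212.3,240). I'll work out the remaining distance, triangulating the fin height over the two views.

```bash
python3 - <<'E'
from h import *
f=cams.grab_frame('wrist')
u=np.array([-np.sin(np.radians(18.8)),np.cos(np.radians(18.8)),0]); v=np.array([u[1],-u[0],0])
p=wonz(f,219,217.5,36); print('tip',p,u@p,v@p, 'TCP travel',u@(np.array([492.5,93.9,0])-np.array([519.7,11.7,0])))
for z in (28,32,36,40,44):
    q=wonz(f,212.3,240,z); print(z,np.round(q,1),'remaining',u@(p-q),'xgap',v@(p-q), 'rack y now',u@q)
# earlier view fin top centre rack y: z28,36,42
for a,z in (((451.6,-21.7,28),28),((452.7,-19.8,36),36),((453.5,-18.3,42),42)): print(z,u@np.array(a))
print('tip0',u@np.array([426.37,81.30,0]),'top marker',u@np.array([442.7,-22,0]))
E
```

```text
tip [453.65264039  -0.7167399   36.        ] -146.87518485005353 429.2189556951136 TCP travel 86.58019609178017
28 [450.9 -23.1  28. ] remaining 20.338350584521756 xgap 9.823612344055002 rack y now -167.2135354345753
32 [451.8 -21.   32. ] remaining 18.62534729073639 xgap 8.31927170440818 rack y now -165.50053214078994
36 [452.7 -18.9  36. ] remaining 16.91234399695099 xgap 6.8149310647614065 rack y now -163.78752884700455
40 [453.5 -16.8  40. ] remaining 15.199340703165635 xgap 5.310590425114588 rack y now -162.0745255532192
44 [454.4 -14.7  44. ] remaining 13.486337409380235 xgap 3.806249785467815 rack y now -160.3615222594338
28 -166.07747691060942
36 -164.63333558114314
42 -163.47117424715404
tip0 -60.441839628026905 top marker -163.49330700109257
```

Emit:
apply_moves([
  [-1,0.0016,-0.0047,0,0,0,0],
  [-1,0.0016,-0.0047,0,0,0,0],
  [-1,0.0017,-0.0048,0,0,0,0],
  [-1,0,0,0,0,0,0],
  [-1,0,0,0,0,0,0],
])

```text
time_s: 7.32
ee_pos: [524.5, -2.5, 74.2]
ee_rot: [179.8, 0.1, 109.0]
force: [-1.7, -1.3, 13.4]
gripper_width: 0.4
gripper_force: 6.5
```

```bash
python3 m.py w5.png; python3 - <<'E'
import cv2
a=cv2.imread('pics/w5.png')[190:260,180:270]
cv2.imwrite('pics/w5c.png',cv2.resize((a.astype(int)*2).clip(0,255).astype('uint8'),None,fx=8,fy=8,interpolation=cv2.INTER_NEAREST))
E
```

```text
[524.49938596  -2.52363846  74.16586531] [-1.71418614 -1.3131375  13.42673762] 7.3167
wrist pad [ 260  203  108   40 3249] [516.8  12.6  60. ] travel -154.7
wrist pad [327 262   4  13  34] [536.8 -14.4  60. ] travel -186.6
wrist pad [305 267   3   6  11] [523.5 -19.4  60. ] travel -187.1
wrist pad [328 276   3   6   9] [539.3 -21.1  60. ] travel -193.7
wrist pad [305 281   3   7   9] [526.9 -29.7  60. ] travel -198.0
wrist pad [305 289   3   6   9] [528.5 -35.3  60. ] travel -203.8
wrist green [195 202  26  13 156] [449.9  -9.6  36. ] travel -154.0
wrist green [213 215   6   8  21] [456.6 -17.1  36. ] travel -163.4
wrist green [203 217   5   4   9] [448.6 -19.3  36. ] travel -162.9
wrist red [219 214  42  18 349] [473.7 -14.9  36. ] travel 107.4
```

View pics/w5c.png

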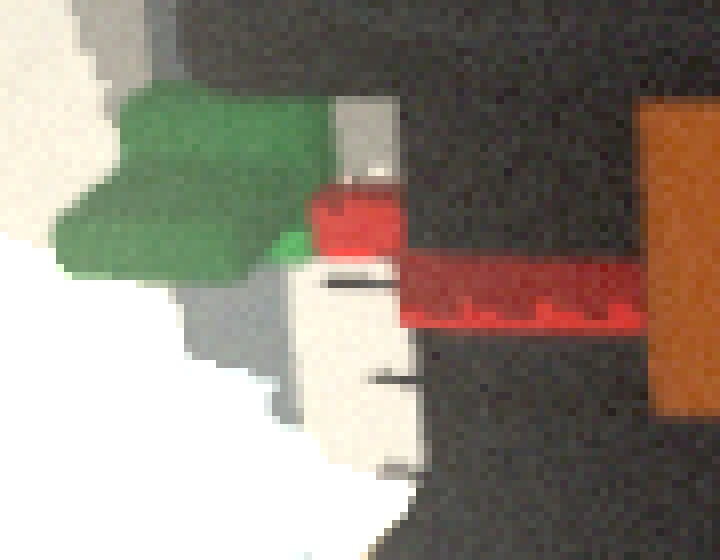

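The tip centre is at about (219,218.3), and the fin top's centre row is about 220.6. That leaves about 1.5 to 2 mm. I'll nudge the stop, then lift straight up.

Emit:
apply_moves([
  [-1,0.0005,-0.0016,0,0,0,0],
  [-1,0,0,0,0,0,0],
  [-1,0,0,0,0,0,0],
])

```text
time_s: 7.67
ee_pos: [524.9, -3.7, 74.2]
ee_rot: [179.8, 0.0, 109.0]
force: [-1.1, 0.5, 12.7]
gripper_width: 0.2
gripper_force: 6.5
```

Emit:
apply_moves([
  [-1,0,0,0.004,0,0,0],
  [-1,0,0,0.004,0,0,0],
  [-1,0,0,0.008,0,0,0],
  [-1,0,0,0.02,0,0,0],
  [-1,0,0,0.035,0,0,0],
])

```text
time_s: 8.08
ee_pos: [520.9, -3.9, 140.7]
ee_rot: [-179.5, -0.2, 109.0]
force: [0.1, 0.0, -1.9]
gripper_width: 0.6
gripper_force: 0.0
```

Emit:
apply_moves([
  [-1,0,0,0.035,0,0,0],
  [-1,0,0,0.035,0,0,0],
  [-1,0.013,-0.038,0.01,0,0,0],
  [-1,0.013,-0.038,0,0,0,0],
  [-1,0.013,-0.038,0,0,0,0],
])

```text
time_s: 8.5
ee_pos: [563.3, -118.8, 224.8]
ee_rot: [179.9, 0.1, 109.1]
force: [1.2, 0.5, -0.9]
gripper_width: 0.7
gripper_force: 0.0
```

Emit:
apply_moves([
  [-1,0,0,0,0,0,0],
  [-1,0,0,0,0,0,0],
  [-1,0,0,0,0,0,0],
])

```text
time_s: 8.75
ee_pos: [562.2, -117.5, 222.5]
ee_rot: [-179.9, -0.1, 109.0]
force: [0.0, 0.4, 0.2]
gripper_width: 0.5
gripper_force: 0.0
```

```bash
python3 m.py w6.png; python3 - <<'E'
import cv2
a=cv2.imread('pics/w6.png')[30:230,200:420]; b=cv2.imread('pics/w6.png')[60:110,225:300]
a=cv2.resize(a,None,fx=1.5,fy=1.5); b=cv2.resize(b,(450,300),interpolation=cv2.INTER_NEAREST); import numpy as np
cv2.imwrite('pics/w6c.png',np.hstack([a,b]))
E
```

```text
[ 562.22020136 -117.53123923  222.49861716] [0.03352278 0.38863041 0.24995423] 8.75
top pad [289 189  10  21 102] [527.4  23.2  60. ] travel -148.0
wrist pad [ 285   42   64   50 3124] [520.1   4.6  60. ] travel -163.3
wrist green [237  68  20   8  91] [446. -20.  36.] travel -162.6
wrist green [241  77  15   4  41] [451.6 -27.6  36. ] travel -171.6
wrist red [259  65  26   8 137] [473.5  -9.   36. ] travel 101.7
```

View pics/w6c.png

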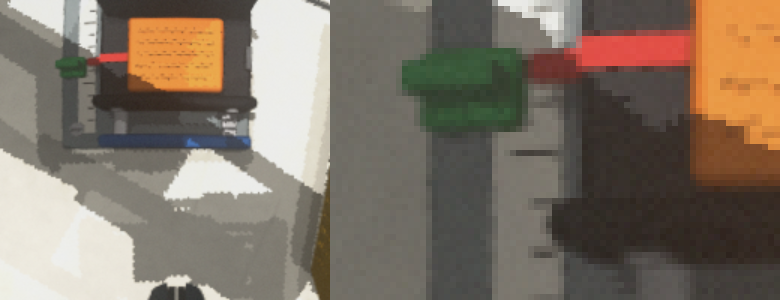

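```bash
python3 - <<'E'
from h import *
f=cams.grab_frame('wrist'); t=cams.grab_frame('top'); s=cams.grab_frame('scene')
u=np.array([-np.sin(np.radians(18.8)),np.cos(np.radians(18.8)),0]); v=np.array([u[1],-u[0],0])
p=wonz(f,225+528/6-.5,60+66/6-.5,36); print('tip',p,u@p)
def c(X): return (wproj(f,X)+.5-[225,60])*6
for z in (36,39):
    for d in (-6,-22):
        X=p+v*d; X[2]=z; print(z,d,[np.round(c(X+u*e)) for e in (3,0,-3)])
def crop(F,P,r,k): 
    x,y=P.astype(int); return cv2.resize(F['color'][y-r:y+r,x-r:x+r],(k,k),interpolation=cv2.INTER_CUBIC)
print(proj(t,p),proj(s,p))
cv2.imwrite('pics/ts.png',np.hstack([crop(f,wproj(f,p-v*6),14,390),crop(s,proj(s,p),22,390)])[:,:,::-1])
E
```

```text
tip [516.2118765   2.4003417  36.       ] -164.08509757331163
36 -6 [array([495.,  50.]), array([495.,  66.]), array([495.,  82.])]
36 -22 [array([407.,  51.]), array([407.,  67.]), array([407.,  83.])]
39 -6 [array([494.,  48.]), array([494.,  64.]), array([494.,  80.])]
39 -22 [array([406.,  49.]), array([406.,  65.]), array([406.,  81.])]
[301.25083533 201.36552685] [303.57993346 219.53885363]
```

View pics/ts.png

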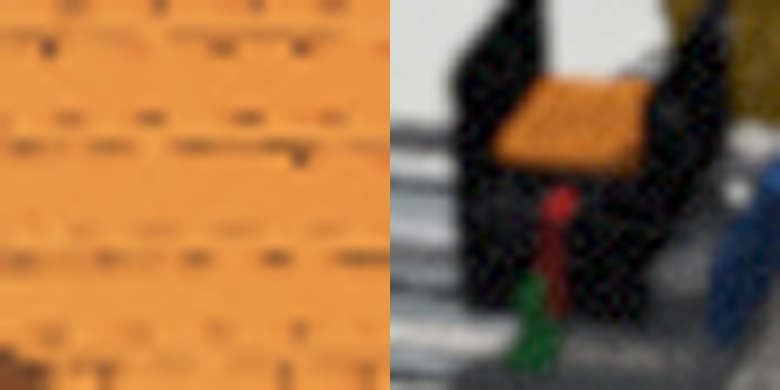

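I forgot the mosaic's 330 px offset in the column, so I'll redo that check.

```bash
python3 - <<'E'
from h import *
f=cams.grab_frame('wrist')
u=np.array([-np.sin(np.radians(18.8)),np.cos(np.radians(18.8)),0]); v=np.array([u[1],-u[0],0])
p=wonz(f,225+198/6-.5,60+66/6-.5,36); print('tip',p,u@p)
c=lambda X:(wproj(f,X)+.5-[225,60])*6+[330,0]
for z in (36,39):
    for d in (-6,-22):
        X=p+v*d; X[2]=z; print(z,d,[np.round(c(X+u*e)) for e in (3,0,-3)])
F=cv2.cvtColor(f['color'][66:84,234:262],cv2.COLOR_RGB2HSV); I=f['color'][66:84,234:262]
print('G\n',I[:,:,1]); print('R\n',I[:,:,0])
E
```

```text
tip [458.81141342 -15.90471874  36.        ] -162.9153693503859
36 -6 [array([496.,  52.]), array([496.,  68.]), array([496.,  83.])]
36 -22 [array([413.,  57.]), array([413.,  72.]), array([412.,  88.])]
39 -6 [array([493.,  50.]), array([493.,  65.]), array([493.,  81.])]
39 -22 [array([409.,  55.]), array([409.,  70.]), array([408.,  86.])]
G
 [[108 110 109 112 109 109 107  92  76  78  80  78  77  79  77  76  76  88
  110 122 117 122 120 121 119 121 122 122]
 [110 110 107 107 112 110 107  88  75  76  79  76  76  73  70  75  74  83
  100 102 104 108 117 120 117 112 111 110]
 [107 111 108 111 110 108  97  83  75  80  83  85  84  84  83  84  86  85
   86  89  88  85 100 109  97  81  78  78]
 [109 109 109 111 108 101  90  87  87  84  89  86  89  88  89  87  85  87
   90  94  91  80  78  74  54  54  56  57]
 [111 109 101  89  86  87  87  85  89  88  88  87  91  86  90  89  89  77
   75  90  85  78  71  64  54  56  53  54]
 [109 109  94  91  92  91  89  91  90  93  89  89  89  89  92  90  93  75
   64  69  78  71  72  61  48  52  53  53]
 [112 103  94  88  90  93  92  90  89  90  90  89
[... 2765 characters left out ...]
111 114 116 113 110  91  53  54  57  57  56  54  58  51  55  57  56  59
   58  59  58  54  52 117 125 126 124 121]
 [113 113 115 116 111  89  59  54  53  57  53  58  54  55  53  57  58  54
   56  57  55  54  53 114 123 124 127 115]
 [114 113 113 116 113  97  69  58  50  55  51  52  52  52  49  50  53  53
   52  54  54  53  66  96 122 126 125 125]
 [114 113 110 113 111 101  83  67  58  57  57  60  56  59  57  58  55  70
   70  68  70  86 120  99 124 124 126 124]
 [110 113 110 113 112 112 101  82  67  61  69  63  64  66  70  70  66  82
  107 120 121 126 125 124 125 126 126 124]
 [113 112 112 113 110 110  99  82  73  76  73  73  72  72  75  77  74  90
  113 123 124 125 125 126 124 125 126 125]]
```

The pointer matches the fin's middle plane to within about 1 mm. The pad is released and the arm is clear, so I'll hand it in.

```bash
python3 -c "
from h import *
print(env.job_done())"
```

```text
the job is handed in; nothing more can be done
None
```

I handed the job in at about 9 s: the stop was pushed roughly 103 mm, its red pointer is within about 1 mm of the green marker in the images, and the arm is lifted clear; I did not test the lock or separately check the bottles.

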